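Index the sample carousel to its next station

TASK

Move the sample carousel on to its next station: draw up the spring pin by its black knob, swing the disc counter-clockwise (seen from above), and let the pin drop by its own spring, fully home, into the very next slot - not the one after it. The slots are hidden under the disc and the next one's exact place is not known, so let the pin ride and feel for it, and stop gently when it locks: never force the disc against the pin. Keep all four vials standing in their wells and leave everything else on the bench alone.

Things in the scene. Friction and masses are not known exactly. Their poses are not given: they have to be found in the camera images.
- carousel: round white base, 210 mm across, screwed down. Origin on the turning axis at bench level, z up; its -x direction points at the pin's starting slot. On it turns a grey disc 200 mm across, top face 32 mm above the bench, with four wells on its +x half. Under the disc, hidden, the pin's tip runs on a level track with radial slots 10 mm wide
- disc (a joint): angle of the disc in rad, 0 at the start, growing counter-clockwise from above; end stops -0.4 and 1.75. It turns stiffly (about 0.1 Nm, more with the pin rubbing) and stays where left; locked within 0.015 rad when the pin is home. Slots: one at 0, the next 35 to 55 degrees on (adjustable, different every time), one more 30 degrees beyond that
- pin (a joint): how far the spring pin is drawn up in m: 0 fully home in a slot, 0.011 when its tip rides on the track between slots, 0.018 fully drawn. A spring pushes it down with about 6 N at home to 9 N fully drawn. It moves with the disc; its axis is 80 mm from the disc's axis
- knob (a point): centre of the pin's black knob, an upright fluted cylinder 24 mm across and 26 mm tall, 80 mm from the disc's axis; 91 mm above the bench with the pin home (knob top 104 mm). It rises with the pin and swings with the disc. Below it an 18 mm steel sleeve fixed to the disc, top 72 mm above the bench, can be pushed sideways to turn the disc. Nothing stands within 60 mm of the knob
- pin_tip: rounded lower end of the 8 mm steel pin, hidden under the disc, on the pin's axis; this point is its lowest point, 9 mm above the bench when home (the track's top is at 20 mm). More than 35 N on it means that the disc is being forced
- water_vial_0: a filled white-capped vial, 26 mm in diameter and 78 mm tall, loose in a 24-mm-deep well on the far half of the disc; origin at the centre of its underside, z up. It rides round with the disc
- water_vial_1: a filled white-capped vial, 26 mm in diameter and 78 mm tall, loose in a 24-mm-deep well on the far half of the disc; origin at the centre of its underside, z up. It rides round with the disc
- vial_1: a filled white-capped vial, 23 mm in diameter and 60 mm tall, loose in a 24-mm-deep well on the far half of the disc; origin at the centre of its underside, z up. It rides round with the disc
- vial_2: a filled white-capped vial, 23 mm in diameter and 60 mm tall, loose in a 24-mm-deep well on the far half of the disc; origin at the centre of its underside, z up. It rides round with the disc
- tape_roll: two rolls of tape lying one on the other, 81 mm across and 32 mm high, behind the carousel; bystander; origin at the centre of its underside
- oil_bottle: small amber bottle with a black cap, 29 mm across and 62 mm tall, to the right at the back; bystander; origin at the centre of its underside
- marker: black and white marker pen, 122 mm long and 16 mm thick, lying near the front edge to the right; bystander; origin at the centre of its underside
Things that resemble listed ones, but are neither listed nor needed, are in the scene too. What is shaped like the vial_2 but green or yellow is not meant.

How it is judged:
By the outcome, as a careful person would: the job done as asked, in the order asked, and still so for the second after the job is handed in, with the robot touching nothing.
It also fails if it takes over 46 s, if anything falls off the work surface, if the arm or the gripper's body presses on something with over 40 N, if the wrist force passes 120 N, or if a joint passes its speed limit or range.

ROBOT

A 6-joint arm with a two-finger parallel gripper is mounted at the origin on a cart in front of the work surface, level with it; the furniture and walls round the work are solid. World frame = base frame: x ahead of the robot, y to its left, z up, the work surface at z = 0. Lengths are in mm, angles in rad, forces in N, time in s.
With the tool pointing down it reaches from about 250 to 800 mm from the base axis. Payload 3.9 kg.
Tool frame: the origin (TCP) lies at the very end of the fingers, on their centre line; the grasp point (between the pads) lies 19 mm behind it; z points along the fingers, y is the line along which they close (so a half turn about z gives the same grasp; the last joint's range is limited). The gripper opens to 85 mm and grips with 20 to 120 N. Pads are 22 mm wide; open, the fingers measure 114 mm over their backs; the gripper's body (76 mm by 85 mm) begins 54 mm behind the grasp point. The pads swing forward as they close: fully open they stand 13 mm farther back than shut.
Start: joints at [1.331, 0.26, -0.138, 1.173, 0, 1.571], TCP at [124.688, 509.969, 231.304] pointing down, gripper open.
Joint ranges: [-2.78, 2.78], [-0.83, 1.72], [-1.28, 1.37], [-1.9, 2.12], [-1.57, 1.48], [-3.14, 3.14]. Speed limits (rad/s): [2.57, 2.57, 3.14, 3.14, 3.14, 3.14].

INTERFACE

Orientations are given as a unit quaternion [w, x, y, z].
In Python, from plant import readout, camera, ticket gives the robot as it stands. The module is installed in compiled form; this text tells all that it offers.
- The arm moves only by the shell command python3 -m jog 'ROWS' [FORCE]. ROWS is JSON, a list of rows, each a list of 7 numbers: the turn, a rotation vector about the tool's x, y, z in degrees, then the shift along the tool's x, y, z in cm, then the closure in counts, from 0 (fully open) to 255 (shut). A call has 1 to 20 rows; each row shifts and turns the commanded pose from where the row before left it, along the tool's axes as they then stand; what a row does not reach is not made up. A row lasts 1/10 s, in which the tool goes at most 50 mm and 8.59 degrees, less where a joint would pass 70% of its speed; a pose out of reach is approached as far as the arm can. A call is refused whole if a number of a shift passes 5 or a number of a turn 8.59, either way. A call with a gripper value outside its range is refused whole. The fingers move at their own pace and stop on an object; FORCE is the grip in N (left out, the last holds). Time passes only in rows, so rows that do not move let the fingers close. It gives the time, the measured TCP pose, the force, the opening and the grip force at its end, in the units of the state.
- readout.get_obs(): the state, without advancing time (a new reading comes with each control period).
- camera(name): name is "scene" or "top"; returns a dict with "pixels" (384x512x3 uint8, blue, green, red), "fx", "fy", "cx", "cy" (pixels), "k1" (the pictures are not rectified: a ray, as slopes to the right and down, at radius r is drawn at 1 + k1 r^2 times it, then the intrinsics apply), "R" (3x3) and "t" (3): a world point X has camera coordinates R X + t. Camera axes: x right, y down, z forward; pixel columns grow to the right and rows downward; lengths in mm; the calibration is good to about 2 mm. A picture is of the moment at which its call begins. There is no depth.
- ticket.job_done(): hands the job in; it is judged then, once.
The state is a dict: "time": time; "qpos": joint angles; "qvel": joint speeds; "joint_torque": joint torques, N m; "tcp_pos": TCP position; "ee_rot": TCP orientation; "wrist_force": force on the tool from outside, world axes, zero at the start; "moment": the same for the moment, N m; "grip_width": opening from 0.0 (shut) to 1.0 (fully open); "grasp_force": force on a finger pad.
Only numpy, scipy, OpenCV 4.12 (cv2) and the standard library are available. Lean on these libraries where they do the work, as an engineer would, in place of code of your own. Each camera call takes 0.05 s, during which the arm holds its last target. There are 200 camera calls.

## Working session

There is one attempt and no reset: what is moved stays moved. The work goes in short steps, Python scripts to look and compute and a shell command to move; the robot and the scene stay as the last step left them, time stands still between calls to the robot, and variables do not carry over. Pictures are saved under pics/ and viewed, at most 10 in all, crops included, and the job is handed in when it is done.

```bash
mkdir -p pics; cat > h.py <<'E'
import numpy as np,cv2
from plant import readout,camera,ticket
def ray(c,u,v):
    K=np.array([[c['fx'],0,c['cx']],[0,c['fy'],c['cy']],[0,0,1.]])
    p=cv2.undistortPoints(np.array([[[u,v]]],float),K,np.array([c['k1'],0,0,0.]))[0,0]
    # k1 model: drawn = r(1+k1 r^2) 
    R=np.array(c['R']);t=np.array(c['t'])
    return -R.T@t, R.T@np.array([p[0],p[1],1])
def atz(c,u,v,z):
    o,d=ray(c,u,v); return o+d*(z-o[2])/d[2]
def proj(c,X):
    K=np.array([[c['fx'],0,c['cx']],[0,c['fy'],c['cy']],[0,0,1.]])
    r,_=cv2.Rodrigues(np.array(c['R'],float))
    return cv2.projectPoints(np.array(X,float).reshape(-1,1,3),r,np.array(c['t'],float),K,np.array([c['k1'],0,0,0.]))[0][:,0]
E
python3 - <<'E'
from h import *
for n in('scene','top'):
    c=camera(n);cv2.imwrite(f'pics/{n}0.png',cv2.resize(c['pixels'],(800,600)))
    np.save(n+'0.npy',c,allow_pickle=True)
    print(n,c['t'],np.array(c['R']).round(3).tolist(),c['k1'])
print(readout.get_obs())
E
```

```text
scene [267.47585832 380.46653463 547.85896167] [[-0.508, -0.861, 0.012], [-0.51, 0.29, -0.81], [0.694, -0.418, -0.587]] -0.07201508198536796
top [ -67.97549182  601.17333089 1026.83065167] [[0.003, -1.0, 0.029], [-0.983, -0.009, -0.183], [0.184, -0.028, -0.983]] -0.04976110754166196
{'time': 0.1, 'qpos': array([ 1.33099429e+00,  2.60619849e-01, -1.39230744e-01,  1.17272778e+00,
        7.37966651e-06,  1.57075416e+00]), 'qvel': array([-0.00032082, -0.00136536,  0.00153632, -0.00166979, -0.00053608,
        0.00177049]), 'joint_torque': array([ 8.53295314e-04, -4.06508446e+01,  2.54527384e+01,  1.00529456e-02,
        2.20208995e-04,  1.80722722e-06]), 'tcp_pos': array([124.54355368, 509.37618861, 230.55088473]), 'ee_rot': array([-1.10260783e-04,  1.19592959e-01,  9.92822608e-01, -8.84182488e-04]), 'wrist_force': array([-0.25328223, -0.42895462, -0.44481715]), 'moment': array([-0.00393711,  0.06604532,  0.0418539 ]), 'grasp_force': 0.0, 'grip_width': 1.0047258704030755}
```

View pics/scene0.png

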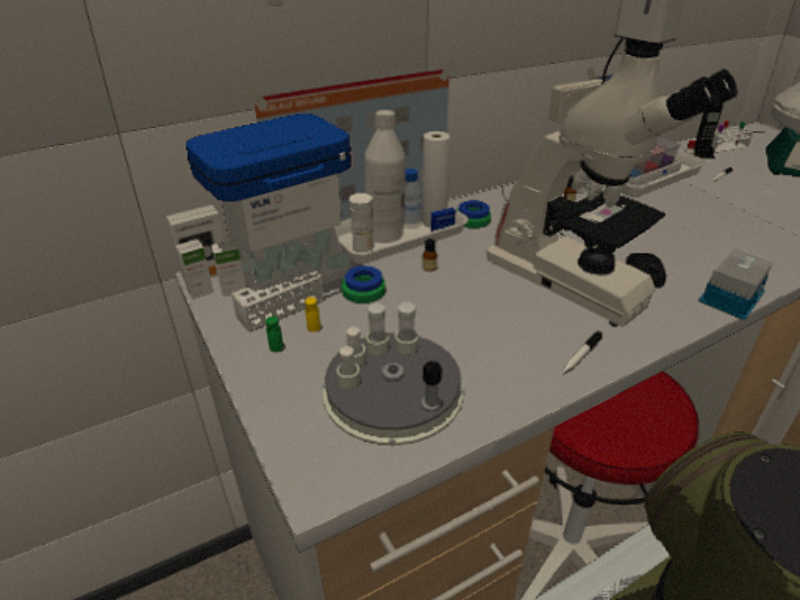

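View pics/top0.png

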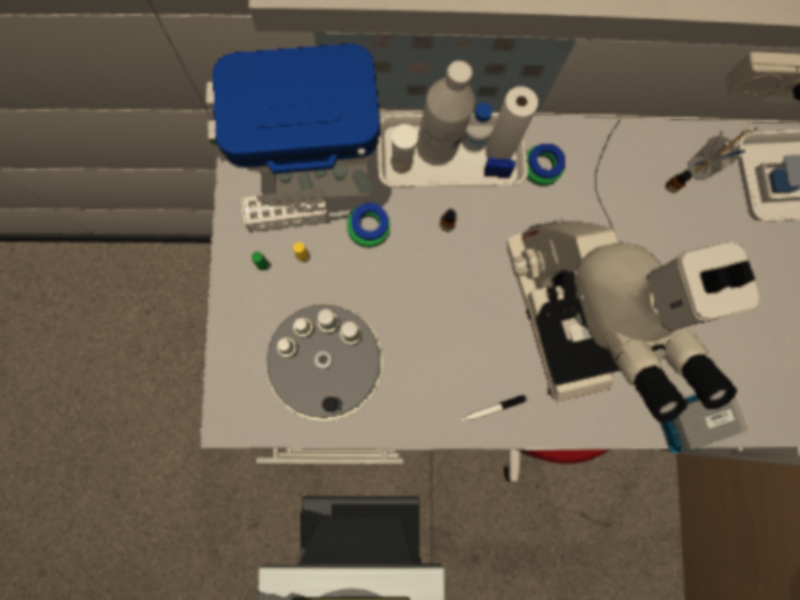

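The scene view shows the knob at about (432,373) with its sleeve base at (431,403). The top view shows the knob at (332,404), the disc hub at (322,360), and the vials on the far side.

```bash
python3 - <<'E'
from h import *
t=np.load('top0.npy',allow_pickle=True).item();s=np.load('scene0.npy',allow_pickle=True).item()
print('knob top',atz(t,332*.64,404*.64,100),'hub',atz(t,322*.64,360*.64,36))
print('scene knob',atz(s,432*.64,373*.64,91),'hub',atz(s,393*.64,371*.64,36))
for n,c,(u,v),w in(('s',s,(275,250),(100,90)),('t',t,(207,232),(90,80))):
    cr=c['pixels'][v-w[1]//2:v+w[1]//2,u-w[0]//2-20:u+w[0]//2-20] if n=='s' else c['pixels'][v-40:v+40,u-45:u+45]
    cr=cv2.resize(cr,None,fx=4,fy=4,interpolation=2)
    cv2.imwrite(f'pics/{n}crop.png',cr)
a=cv2.imread('pics/scrop.png');b=cv2.imread('pics/tcrop.png')
H=max(a.shape[0],b.shape[0]);f=lambda i:cv2.copyMakeBorder(i,0,H-i.shape[0],0,0,0)
cv2.imwrite('pics/both.png',np.hstack([f(a),f(b)]))
E
```

```text
knob top [427.64133719  32.16078829 100.        ] hub [505.15174813  55.21364613  36.        ]
scene knob [424.4606067   36.32574481  91.        ] hub [505.26251418  51.58755189  36.        ]
```

View pics/both.png

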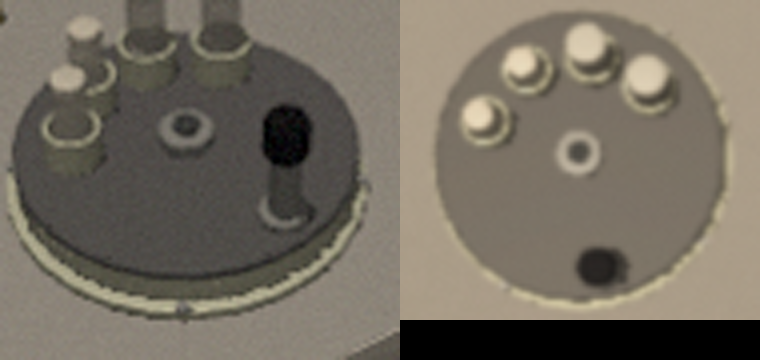

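The crops show the knob centre at scene crop (287,136) and top crop (598,266), and the hub at (186,125) and (578,152).

```bash
python3 - <<'E'
from h import *
t=np.load('top0.npy',allow_pickle=True).item();s=np.load('scene0.npy',allow_pickle=True).item()
k1=atz(t,162+197/4,192+266/4,104);k2=atz(s,205+287/4,205+136/4,91)
h1=atz(t,162+178/4,192+152/4,36);h2=atz(s,205+186/4,205+126/4,36)
print(k1,k2,h1,h2,np.hypot(*(k1-h1)[:2]),np.hypot(*(k2-h2)[:2]))
from scipy.optimize import least_squares
P=[(t,(211.25,258.5),0,104),(s,(276.75,239),0,91),(t,(206.5,230),1,37),(s,(251.5,236.5),1,37)]
def f(p):
    h=np.array([p[0],p[1]]);k=h+80*np.array([np.cos(p[2]),np.sin(p[2])])
    return np.concatenate([proj(c,[*(h if i else k),z])[0]-uv for c,uv,i,z in P])
r=least_squares(f,[505,53,-2.9]);p=r.x
print(p,r.fun.round(1),p[:2]+80*np.array([np.cos(p[2]),np.sin(p[2])]))
o=readout.get_obs();from scipy.spatial.transform import Rotation as R
q=o['ee_rot'];print(R.from_quat(q[[1,2,3,0]]).as_matrix().round(3).tolist())
E
```

```text
[427.67656334  35.01135987 104.        ] [423.46885265  36.28362009  91.        ] [506.25307363  54.09381223  36.        ] [508.03739968  50.11614586  36.        ] 80.8604226866052 85.69234455959214
[505.04638697  52.18188687  -2.92974354] [-0.1  0.3 -0.5 -1.1  0.7  0.4 -0.2  0.8] [426.83488476  35.36044451]
[[-0.971, 0.237, -0.0], [0.237, 0.971, -0.002], [0.0, -0.002, -1.0]]
```

```bash
cat > st.py <<'E'
from h import *
from scipy.spatial.transform import Rotation as R
o=readout.get_obs();m=R.from_quat(o['ee_rot'][[1,2,3,0]]).as_matrix();p=o['tcp_pos']
H=np.array([505.05,52.18]);d=p[:2]-H
print('t%.1f'%o['time'],'tcp',p.round(1),'yaw(y) %.1f'%np.degrees(np.arctan2(m[1,1],m[0,1])),'tilt',m[:,2].round(3),'rad %.1f ang %.1f'%(np.hypot(*d),np.degrees(np.arctan2(d[1],d[0]))),'w %.3f gf %.1f'%(o['grip_width'],o['grasp_force']),'F(tool)',(m.T@o['wrist_force']).round(1),'j',o['qpos'].round(2))
E
python3 -m jog '[[0,0,-8.59,0,0,0,80],[0,0,-8.59,0,0,0,80],[0,0,-8.59,0,0,0,80],[0,0,0,-1.2,-3.3,0.5,80],[0,0,0,-1.2,-3.3,0.5,80],[0,0,0,-1.2,-3.3,0.5,80],[0,0,0,-1.2,-3.3,0.5,80],[0,0,0,-1.2,-3.3,0.5,80],[0,0,0,-1.2,-3.3,0.5,80],[0,0,0,-1.2,-3.3,0.5,80],[0,0,0,-1.2,-3.3,0.5,80],[0,0,0,-1.2,-3.3,0.5,80],[0,0,0,-1.2,-3.3,0.5,80],[0,0,0,-1.2,-3.3,0.5,80],[0,0,0,-1.2,-3.3,0.5,80],[0,0,0,-1.2,-3.3,0.5,80],[0,0,0,-1.2,-3.3,0.5,80],[0,0,0,-1.2,-3.3,0.5,80],[0,0,0,-1.2,-3.3,0,80]]' 40 && python3 -m jog '[[0,0,0,0,0,0,80],[0,0,0,0,0,0,80]]' && python3 st.py
```

```text
time: 2.0
tcp_pos: [422.2, 32.1, 155.4]
ee_rot: [-0.001, -0.105, 0.995, 0.0]
wrist_force: [0.8, 0.6, -0.1]
grip_width: 0.689
grasp_force: 0.0
time: 2.2
tcp_pos: [422.2, 33.1, 155.9]
ee_rot: [-0.001, -0.104, 0.995, 0.0]
wrist_force: [-0.4, -0.8, -0.9]
grip_width: 0.685
grasp_force: 0.0
t2.2 tcp [422.2  33.1 155.9] yaw(y) 101.9 tilt [-0.001  0.    -1.   ] rad 85.0 ang -167.0 w 0.685 gf 0.0 F(tool) [ 0.6 -0.7  0.9] j [ 0.08  0.14 -0.5   0.93  0.   -0.13]
```

```bash
python3 -m jog '[[0,0,0,-0.26,0.06,1.5,80],[0,0,0,-0.26,0.06,1.5,80],[0,0,0,0,0,1.5,80],[0,0,0,0,0,1.5,80],[0,0,0,0,0,1.0,80],[0,0,0,0,0,0.6,80],[0,0,0,0,0,0.1,100],[0,0,0,0,0,0,120],[0,0,0,0,0,0,120],[0,0,0,0,0,0,120]]' 25 >/dev/null&& python3 st.py; python3 - <<'E'
from h import *
c=camera('scene');s=c['pixels'][150:300,180:330];c=camera('top');t=c['pixels'][190:290,150:250]
cv2.imwrite('pics/g1.png',np.hstack([cv2.resize(s,(400,400),interpolation=2),cv2.resize(t,(400,400),interpolation=2)]))
E
```

```text
t3.2 tcp [427.9  35.9  79.8] yaw(y) 102.0 tilt [ 0.001  0.    -1.   ] rad 78.9 ang -168.1 w 0.525 gf 0.0 F(tool) [-0.8  0.3 -0.4] j [ 0.08  0.23 -0.62  0.72 -0.   -0.13]
```

View pics/g1.png

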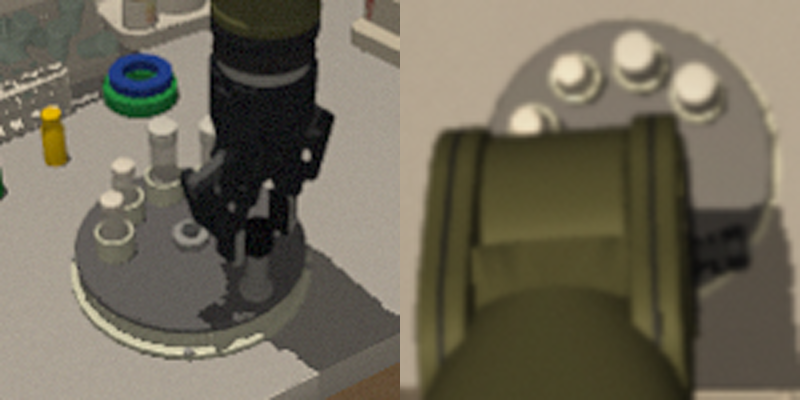

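The picture shows the knob between the open fingers, at about (258,235). I'll close slowly and watch the side force.

```bash
python3 -m jog '[[0,0,0,0,0,0.3,150],[0,0,0,0,0,0,160],[0,0,0,0,0,0,165],[0,0,0,0,0,0,165]]' 25 >/dev/null; python3 st.py;  python3 -m jog '[[0,0,0,0,0,0,170],[0,0,0,0,0,0,170]]'>/dev/null; python3 st.py;python3 -m jog '[[0,0,0,0,0,0,174],[0,0,0,0,0,0,174]]'>/dev/null; python3 st.py
```

```text
t3.7 tcp [427.3  35.8  76.2] yaw(y) 102.0 tilt [-0. -0. -1.] rad 79.5 ang -168.1 w 0.352 gf 0.0 F(tool) [ 0.4 -0.1 -0.6] j [ 0.08  0.23 -0.63  0.71 -0.   -0.13]
t3.9 tcp [427.4  35.8  76.3] yaw(y) 102.0 tilt [ 0. -0. -1.] rad 79.4 ang -168.1 w 0.333 gf 0.0 F(tool) [0.7 0.  0.5] j [ 0.08  0.23 -0.63  0.71 -0.   -0.13]
t4.1 tcp [427.4  35.9  76.3] yaw(y) 102.0 tilt [ 0.  0. -1.] rad 79.4 ang -168.1 w 0.319 gf 0.0 F(tool) [-0.3 -0.2 -0.1] j [ 0.08  0.23 -0.63  0.71 -0.   -0.13]
```

```bash
python3 -m jog '[[0,0,0,0,0,0,178],[0,0,0,0,0,0,178]]'>/dev/null; python3 st.py;python3 -m jog '[[0,0,0,0,0,0,181],[0,0,0,0,0,0,181]]'>/dev/null; python3 st.py;python3 -m jog '[[0,0,0,0,0,0,184],[0,0,0,0,0,0,184]]'>/dev/null; python3 st.py
```

```text
t4.3 tcp [427.4  35.9  76.3] yaw(y) 102.0 tilt [ 0.  0. -1.] rad 79.4 ang -168.1 w 0.303 gf 0.0 F(tool) [-0.9  0.6 -0.1] j [ 0.08  0.23 -0.63  0.71  0.   -0.13]
t4.5 tcp [427.3  35.9  76.3] yaw(y) 102.0 tilt [-0.  0. -1.] rad 79.4 ang -168.2 w 0.295 gf 0.3 F(tool) [-0.3  0.2 -0.3] j [ 0.08  0.23 -0.63  0.71  0.   -0.13]
t4.7 tcp [427.3  36.   76.3] yaw(y) 102.0 tilt [-0.  0. -1.] rad 79.4 ang -168.2 w 0.279 gf 3.1 F(tool) [ 0.1  1.6 -0.2] j [ 0.08  0.23 -0.63  0.71  0.   -0.13]
```

```bash
python3 -m jog '[[0,0,0,0,0,0,190],[0,0,0,0,0,0,200],[0,0,0,0,0,0,210],[0,0,0,0,0,0,210]]' 40 >/dev/null; python3 st.py;python3 -m jog '[[0,0,0,0,0,-0.3,210],[0,0,0,0,0,-0.3,210],[0,0,0,0,0,-0.3,210],[0,0,0,0,0,-0.3,210],[0,0,0,0,0,-0.2,210],[0,0,0,0,0,0,210]]'>/dev/null; python3 st.py
```

```text
t5.1 tcp [427.4  36.   76.5] yaw(y) 102.0 tilt [ 0.  0. -1.] rad 79.3 ang -168.2 w 0.264 gf 39.0 F(tool) [ 1.2  2.5 -4.4] j [ 0.08  0.23 -0.63  0.71  0.   -0.13]
t5.7 tcp [427.3  35.9  90.4] yaw(y) 102.0 tilt [-0.  0. -1.] rad 79.5 ang -168.2 w 0.265 gf 39.5 F(tool) [-1.6  1.6  8.3] j [ 0.08  0.22 -0.6   0.75  0.   -0.13]
```

```bash
python3 -m jog '[[0,0,-0.5,0,-0.07,0,210],[0,0,-1,0,-0.14,0,210],[0,0,-1,0,-0.14,0,210],[0,0,-1,0,-0.14,0,210],[0,0,-1,0,-0.14,0,210]]' >/dev/null; python3 st.py; python3 -m jog '[[0,0,-1,0,-0.14,0,210],[0,0,-1,0,-0.14,0,210],[0,0,-1,0,-0.14,0,210],[0,0,-1,0,-0.14,0,210],[0,0,-1,0,-0.14,0,210],[0,0,-1,0,-0.14,0,210],[0,0,-1,0,-0.14,0,210],[0,0,-0.5,0,-0.07,0,210],[0,0,0,0,0,0,210]]' >/dev/null; python3 st.py
```

```text
t6.2 tcp [428.9  29.8  90.3] yaw(y) 106.6 tilt [-0.  0. -1.] rad 79.4 ang -163.6 w 0.266 gf 39.5 F(tool) [-2.8  2.3  8.9] j [ 0.07  0.22 -0.6   0.75  0.   -0.22]
t7.1 tcp [432.7  19.8  90.4] yaw(y) 114.1 tilt [ 0.  0. -1.] rad 79.2 ang -155.9 w 0.268 gf 39.5 F(tool) [-3.5  2.4  9.1] j [ 0.05  0.22 -0.6   0.75  0.   -0.37]
```

```bash
python3 -m jog '[[0,0,-1,0,-0.14,0,210],[0,0,-1,0,-0.14,0,210],[0,0,-1,0,-0.14,0,210],[0,0,-1,0,-0.14,0,210],[0,0,-1,0,-0.14,0,210],[0,0,-1,0,-0.14,0,210],[0,0,-1,0,-0.14,0,210],[0,0,-1,0,-0.14,0,210],[0,0,-1,0,-0.14,0,210],[0,0,-1,0,-0.14,0,210],[0,0,0,0,0,0,210]]' >/dev/null; python3 st.py; python3 -m jog '[[0,0,0,0,0,0.1,210],[0,0,0,0,0,0.1,210],[0,0,0,0,0,0.1,210],[0,0,0,0,0,0,210]]' >/dev/null; python3 st.py;python3 -m jog '[[0,0,0,0,0,0.05,200],[0,0,0,0,0,0.05,180],[0,0,0,0,0,0,176],[0,0,0,0,0,0,176],[0,0,0,0,0,0,176]]' >/dev/null; python3 st.py
```

```text
t8.2 tcp [439.7   7.9  90.4] yaw(y) 124.1 tilt [ 0.001  0.001 -1.   ] rad 79.0 ang -145.9 w 0.268 gf 39.6 F(tool) [-5.  3.  8.] j [ 0.02  0.23 -0.58  0.76  0.   -0.58]
t8.6 tcp [439.7   7.9  87.5] yaw(y) 124.1 tilt [ 0.001  0.001 -1.   ] rad 78.9 ang -145.9 w 0.267 gf 39.6 F(tool) [-6.2  1.8  7.3] j [ 0.02  0.23 -0.59  0.75  0.   -0.58]
t9.1 tcp [439.1   7.1  86.6] yaw(y) 124.0 tilt [ 0.    -0.001 -1.   ] rad 79.9 ang -145.7 w 0.308 gf 0.0 F(tool) [ 0.3  0.4 -0.1] j [ 0.02  0.24 -0.59  0.75 -0.   -0.58]
```

```bash
python3 -m jog '[[0,0,-1,0,-0.14,0,176],[0,0,-1,0,-0.14,0,176],[0,0,-1,0,-0.14,0,176],[0,0,-1,0,-0.14,0,176]]' >/dev/null; python3 st.py; python3 -m jog '[[0,0,-1,0,-0.14,0,176],[0,0,-1,0,-0.14,0,176],[0,0,-1,0,-0.14,0,176],[0,0,-1,0,-0.14,0,176]]' >/dev/null; python3 st.py
```

```text
t9.5 tcp [441.    5.1  86.3] yaw(y) 128.2 tilt [-0.002  0.005 -1.   ] rad 79.5 ang -143.7 w 0.311 gf 4.5 F(tool) [-1.9  8.9 -4.3] j [ 0.01  0.24 -0.58  0.75  0.01 -0.66]
t9.9 tcp [444.3   1.2  86.2] yaw(y) 132.2 tilt [-0.003  0.006 -1.   ] rad 79.3 ang -140.0 w 0.313 gf 4.3 F(tool) [-2.8  8.8 -4.5] j [-0.    0.25 -0.57  0.75  0.01 -0.74]
```

```bash
cat > chk.py <<'E'
import sys,runpy
runpy.run_path('st.py')
from plant import readout
f=readout.get_obs()['wrist_force'];sys.exit(int((f[0]**2+f[1]**2)**.5>14))
E
python3 -m jog '[[0,0,0,0,0,-0.05,176],[0,0,-0.4,0,-0.06,0,176],[0,0,-0.4,0,-0.06,0,176],[0,0,-0.4,0,-0.06,0,176],[0,0,-0.4,0,-0.06,0,176]]' >/dev/null; python3 chk.py && python3 -m jog '[[0,0,-0.4,0,-0.06,0,176],[0,0,-0.4,0,-0.06,0,176],[0,0,-0.4,0,-0.06,0,176],[0,0,-0.4,0,-0.06,0,176]]' >/dev/null && python3 chk.py && python3 -m jog '[[0,0,-0.4,0,-0.06,0,176],[0,0,-0.4,0,-0.06,0,176],[0,0,-0.4,0,-0.06,0,176],[0,0,-0.4,0,-0.06,0,176]]' >/dev/null && python3 chk.py
```

```text
t10.4 tcp [446.2  -1.3  86.4] yaw(y) 133.7 tilt [-0.003  0.004 -1.   ] rad 79.5 ang -137.7 w 0.317 gf 2.8 F(tool) [-3.   6.7  0.2] j [-0.01  0.25 -0.57  0.76  0.   -0.77]
t10.8 tcp [447.8  -2.9  86.4] yaw(y) 135.3 tilt [-0.003  0.005 -1.   ] rad 79.5 ang -136.1 w 0.310 gf 3.0 F(tool) [-2.8  6.2 -1.4] j [-0.01  0.25 -0.57  0.76  0.   -0.8 ]
t11.2 tcp [449.5  -4.6  86.4] yaw(y) 136.9 tilt [-0.003  0.005 -1.   ] rad 79.4 ang -134.4 w 0.308 gf 3.3 F(tool) [-2.6  6.4 -0.7] j [-0.01  0.25 -0.56  0.76  0.   -0.83]
```

```bash
R1() { python3 chk.py; }
python3 -m jog '[[0,0,-0.3,0,-0.045,0,176],[0,0,-0.3,0,-0.045,0,176],[0,0,-0.3,0,-0.045,0,176],[0,0,-0.3,0,-0.045,0,176]]' >/dev/null; R1 && python3 -m jog '[[0,0,-0.3,0,-0.045,0,176],[0,0,-0.3,0,-0.045,0,176],[0,0,-0.3,0,-0.045,0,176],[0,0,-0.3,0,-0.045,0,176]]' >/dev/null && R1 && python3 -m jog '[[0,0,-0.3,0,-0.045,0,176],[0,0,-0.3,0,-0.045,0,176],[0,0,-0.3,0,-0.045,0,176],[0,0,-0.3,0,-0.045,0,176]]' >/dev/null && R1 && python3 -m jog '[[0,0,-0.3,0,-0.045,0,176],[0,0,-0.3,0,-0.045,0,176],[0,0,-0.3,0,-0.045,0,176],[0,0,-0.3,0,-0.045,0,176]]' >/dev/null && R1 && python3 -m jog '[[0,0,-0.3,0,-0.045,0,176],[0,0,-0.3,0,-0.045,0,176],[0,0,-0.3,0,-0.045,0,176],[0,0,-0.3,0,-0.045,0,176]]' >/dev/null && R1
```

```text
t11.6 tcp [450.8  -5.8  86.4] yaw(y) 138.1 tilt [-0.003  0.005 -1.   ] rad 79.4 ang -133.1 w 0.307 gf 3.2 F(tool) [-3.4  6.2 -0.9] j [-0.02  0.26 -0.56  0.76  0.   -0.86]
t12.0 tcp [452.   -6.9  86.4] yaw(y) 139.3 tilt [-0.003  0.005 -1.   ] rad 79.4 ang -131.9 w 0.308 gf 2.6 F(tool) [-3.2  5.5 -0.3] j [-0.02  0.26 -0.56  0.76  0.   -0.88]
t12.4 tcp [453.3  -8.   86.4] yaw(y) 140.5 tilt [-0.003  0.005 -1.   ] rad 79.4 ang -130.7 w 0.312 gf 3.5 F(tool) [-4.1  6.2 -1.2] j [-0.02  0.26 -0.55  0.76  0.   -0.9 ]
t12.8 tcp [454.6  -9.1  86.4] yaw(y) 141.7 tilt [-0.003  0.005 -1.   ] rad 79.3 ang -129.4 w 0.307 gf 3.5 F(tool) [-4.   6.3 -1.3] j [-0.02  0.26 -0.55  0.76  0.   -0.93]
t13.2 tcp [456.1 -10.2  86.4] yaw(y) 142.9 tilt [-0.003  0.005 -1.   ] rad 79.3 ang -128.1 w 0.309 gf 3.4 F(tool) [-3.9  6.6 -1.3] j [-0.03  0.26 -0.55  0.76  0.   -0.95]
```

```bash
R1() { python3 chk.py; }
python3 -m jog '[[0,0,-0.3,-0.01,-0.045,0,176],[0,0,-0.3,-0.01,-0.045,0,176],[0,0,-0.3,-0.01,-0.045,0,176],[0,0,-0.3,-0.01,-0.045,0,176]]' >/dev/null; R1 && python3 -m jog '[[0,0,-0.3,-0.01,-0.045,0,176],[0,0,-0.3,-0.01,-0.045,0,176],[0,0,-0.3,-0.01,-0.045,0,176],[0,0,-0.3,-0.01,-0.045,0,176]]' >/dev/null && R1 && python3 -m jog '[[0,0,-0.3,0,-0.045,0,176],[0,0,-0.3,0,-0.045,0,176],[0,0,-0.3,0,-0.045,0,176],[0,0,-0.3,0,-0.045,0,176]]' >/dev/null && R1 && python3 -m jog '[[0,0,-0.3,0,-0.045,0,176],[0,0,-0.3,0,-0.045,0,176],[0,0,-0.3,0,-0.045,0,176],[0,0,-0.3,0,-0.045,0,176]]' >/dev/null && R1 && python3 -m jog '[[0,0,-0.3,0,-0.045,0,176],[0,0,-0.3,0,-0.045,0,176],[0,0,-0.3,0,-0.045,0,176],[0,0,-0.3,0,-0.045,0,176]]' >/dev/null && R1
```

```text
t13.6 tcp [457.3 -11.   86.3] yaw(y) 144.1 tilt [-0.004  0.005 -1.   ] rad 79.2 ang -127.1 w 0.308 gf 3.7 F(tool) [-4.1  6.9 -2.8] j [-0.03  0.27 -0.54  0.76  0.   -0.97]
t14.0 tcp [458.5 -11.8  86.3] yaw(y) 145.3 tilt [-0.005  0.005 -1.   ] rad 79.1 ang -126.0 w 0.307 gf 4.0 F(tool) [-3.4  8.4 -3.5] j [-0.03  0.27 -0.54  0.77  0.   -0.99]
t14.4 tcp [459.8 -12.7  86.2] yaw(y) 146.5 tilt [-0.005  0.005 -1.   ] rad 79.1 ang -124.9 w 0.311 gf 4.1 F(tool) [-3.3  8.7 -3.1] j [-0.03  0.27 -0.54  0.77  0.   -1.02]
t14.8 tcp [461.2 -13.6  86.3] yaw(y) 147.7 tilt [-0.005  0.005 -1.   ] rad 79.1 ang -123.7 w 0.310 gf 4.4 F(tool) [-3.6  9.  -4.1] j [-0.03  0.27 -0.53  0.77  0.01 -1.04]
t15.2 tcp [463.1 -15.   86.3] yaw(y) 148.9 tilt [-0.005  0.004 -1.   ] rad 79.2 ang -122.0 w 0.310 gf 3.6 F(tool) [-3.   7.2 -3.1] j [-0.04  0.28 -0.53  0.77  0.   -1.06]
```

```bash
R1() { python3 chk.py; }
python3 -m jog '[[0,0,-0.3,0,-0.045,-0.03,176],[0,0,-0.3,0,-0.045,0,176],[0,0,-0.3,0,-0.045,0,176]]' >/dev/null; R1 && python3 -m jog '[[0,0,-0.3,0,-0.045,0,176],[0,0,-0.3,0,-0.045,0,176],[0,0,-0.3,0,-0.045,0,176],[0,0,-0.3,0,-0.045,0,176]]' >/dev/null && R1 && python3 -m jog '[[0,0,-0.3,0,-0.045,0,176],[0,0,-0.3,0,-0.045,0,176],[0,0,-0.3,0,-0.045,0,176],[0,0,-0.3,0,-0.045,0,176]]' >/dev/null && R1 && python3 -m jog '[[0,0,-0.3,0,-0.045,0,176],[0,0,-0.3,0,-0.045,0,176],[0,0,-0.3,0,-0.045,0,176],[0,0,-0.3,0,-0.045,0,176]]' >/dev/null && R1
python3 - <<'E'
from h import *
c=camera('scene');s=c['pixels'][180:300,180:330]
cv2.imwrite('pics/g2.png',cv2.resize(s,(750,600),interpolation=2))
E
```

```text
t15.5 tcp [464.2 -15.6  86.4] yaw(y) 149.8 tilt [-0.005  0.004 -1.   ] rad 79.2 ang -121.1 w 0.310 gf 3.6 F(tool) [-3.9  6.  -1.5] j [-0.04  0.28 -0.53  0.77  0.   -1.08]
t15.9 tcp [465.6 -16.4  86.4] yaw(y) 151.0 tilt [-0.005  0.004 -1.   ] rad 79.1 ang -119.9 w 0.310 gf 3.5 F(tool) [-3.   7.8 -1.2] j [-0.04  0.28 -0.52  0.77  0.   -1.1 ]
t16.3 tcp [467.3 -17.3  86.4] yaw(y) 152.2 tilt [-0.005  0.004 -1.   ] rad 79.1 ang -118.5 w 0.311 gf 3.4 F(tool) [-3.4  6.7 -1. ] j [-0.04  0.28 -0.52  0.77  0.   -1.13]
t16.7 tcp [471.4 -20.3  86.9] yaw(y) 153.4 tilt [-0.001 -0.001 -1.   ] rad 80.0 ang -114.9 w 0.309 gf 0.0 F(tool) [-0.1  0.   0.1] j [-0.04  0.29 -0.51  0.77 -0.   -1.15]
```

View pics/g2.png

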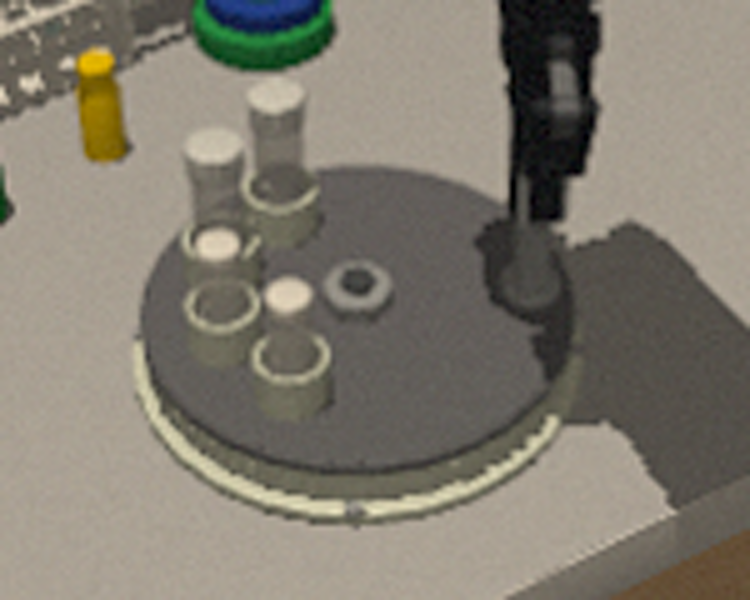

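The push force fell to zero and the fingers relaxed forward about 3.6°, which suggests the pin has dropped. The vials are still standing. I'll open, lift clear and look at the knob height.

```bash
python3 -m jog '[[0,0,0,0,0,0,150],[0,0,0,0,0,0,100],[0,0,0,0,0,0,70],[0,0,0,0,0,0,70],[0,0,0,0,0,-1,70],[0,0,0,0,0,-2,70],[0,0,0,0,0,-3,70],[0,0,0,0,0,-3,70],[0,0,0,0,0,-3,70],[0,0,0,0,0,-3,70],[0,0,0,0,0,-2,70],[0,0,0,0,0,0,70]]' >/dev/null; python3 st.py
python3 - <<'E'
from h import *
c=camera('scene');s=c['pixels'][180:300,180:330]
cv2.imwrite('pics/g3.png',cv2.resize(s,(750,600),interpolation=2))
H=np.array([505.05,52.18])
for a in (47,49,51,53,55):
    th=-2.93+np.radians(a);k=H+80*np.array([np.cos(th),np.sin(th)])
    f=lambda z:((proj(c,[*k,z])[0]-[180,180])*5).round().tolist()
    print(a,'home top',f(104),'bot',f(78),'riding top',f(115),'bot',f(89),'base',f(32))
E
```

```text
t17.9 tcp [473.7 -20.1 260.9] yaw(y) 153.3 tilt [ 0.007 -0.    -1.   ] rad 78.8 ang -113.5 w 0.726 gf 0.0 F(tool) [-0.8 -0.9  0. ] j [-0.04  0.16 -0.2   1.21 -0.   -1.15]
47 home top [538.0, 176.0] bot [536.0, 221.0] riding top [539.0, 156.0] bot [537.0, 202.0] base [531.0, 297.0]
49 home top [538.0, 172.0] bot [535.0, 217.0] riding top [539.0, 152.0] bot [536.0, 198.0] base [531.0, 292.0]
51 home top [537.0, 168.0] bot [535.0, 213.0] riding top [539.0, 148.0] bot [536.0, 194.0] base [530.0, 288.0]
53 home top [537.0, 164.0] bot [534.0, 209.0] riding top [538.0, 144.0] bot [535.0, 190.0] base [529.0, 284.0]
55 home top [536.0, 160.0] bot [533.0, 205.0] riding top [537.0, 140.0] bot [534.0, 186.0] base [528.0, 280.0]
```

View pics/g3.png

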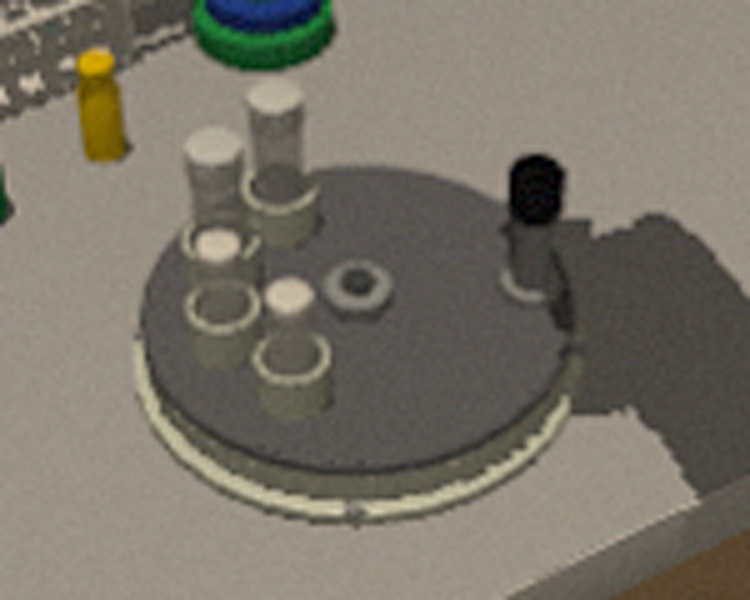

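The knob's top at (537,168), bottom at (535,214) and base at (529,284) match a fully home pin at about 51°. A riding pin would sit about 20 px higher. All four vials are standing and the gripper is clear.

```bash
python3 -c "
from plant import ticket;print(ticket.job_done())"
```

```text
the job is handed in; nothing more can be done
None
```

The job is handed in: the disc was swung about 51° counter-clockwise, and the pin dropped by its own spring into the next slot. Camera images show it fully home; I did not push the disc again to test the lock. All four vials are standing, the gripper is clear and the run took about 18 s.

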